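# Fit the stop blade in the boot jig and run the lock rod through its bushings

## Robot

A 6-joint arm with a two-finger parallel gripper is mounted at the origin on the work surface. World frame = base frame: x ahead of the robot, y to its left, z up, the work surface at z = 0. Lengths are in m, angles in rad, forces in N, time in s.
With the tool pointing down it reaches from about 0.35 to 0.8 m from the base axis. Payload 7.3 kg.
Tool frame: the origin (TCP) lies at the very end of the fingers, on their centre line; the grasp point (between the pads) lies 19 mm behind it; z points along the fingers, y is the line along which they close (so a half turn about z gives the same grasp; the last joint's range is limited). The gripper opens to 85 mm and grips with 20 to 120 N. Pads are 22 mm wide; open, the fingers measure 114 mm over their backs; the gripper's body (76 mm by 85 mm) begins 54 mm behind the grasp point. The pads swing forward as they close: fully open they stand 13 mm farther back than shut.
Start: joints at [0.972, 0.342, 1.524, -0, 1.275, -0.146], TCP at [0.23, 0.472, 0.231] pointing down, gripper open.
Joint ranges: [-2.53, 2.53], [-0.77, 2.02], [0.04, 2.7], [-1, 4.14], [0.28, 2.66], [-3.11, 3.11]. Speed limits (rad/s): [2.57, 2.57, 3.14, 3.14, 3.14, 3.14].

## Interface

Orientations are given as a unit quaternion [x, y, z, w].
In Python, from bench import sensors, viewer, ticket, spotter gives the robot as it stands.
- The arm moves only by the tool servo_tool, never from a script. Its argument "moves" is one flat list of numbers, 4 for each row, row after row: the shift along the tool's x, y, z in m, then the turn about the tool's z in degrees. A call has 1 to 8 rows; each row shifts and turns the commanded pose from where the row before left it, along the tool's axes as they then stand; what a row does not reach is not made up. A row lasts 1/8 s, in which the tool goes at most 62.5 mm and 10.7 degrees, less where a joint would pass 70% of its speed; a pose out of reach is approached as far as the arm can. A call is refused whole if a number of a shift passes 0.0625 or a number of a turn 10.7, either way. A call with a gripper value outside its range is refused whole. "claw" is the finger opening in m, from 0 to 0.0854, set as the call begins (left out, the last holds). The fingers move at their own pace and stop on an object; "newtons" is the grip in N (left out, the last holds). Time passes only in rows, so rows that do not move let the fingers close. It gives the time, the measured TCP pose, the force, the opening and the grip force at its end, in the units of the state.
- sensors.sense(): the state, without advancing time (a new reading comes with each control period).
- viewer.snapshot(name): name is "scene" or "side" or "wrist"; returns (picture, depth): 420x560x3 uint8, red, green, blue; 420x560 float32, m along the optical axis (not along the pixel's ray), 0 where there is no reading.
- viewer.calibration(name): a dict with "fov_y" (degrees; the focal length in pixels is half the picture's height over the tangent of half this angle, whatever the lens; pixels are square), "cx", "cy" (the principal point, pixels), "rvec" (rotation vector, rad) and "tvec" (3), from world to camera coordinates, as OpenCV has them; the wrist camera has in their place "hand_eye" (4x4, takes a point from camera to tool coordinates, whose origin is the TCP and whose axes are the flange's). Camera axes: x right, y down, z forward; pixel columns grow to the right and rows downward; lengths in m; the calibration is good to about 2 mm. The wrist camera is an equidistant fisheye: a pixel r from the principal point sees the ray r / f radians off the axis. A picture is of the moment at which its call begins: read the wrist's pose just before it. calibration takes no time and is no camera call.
- ticket.hand_in(): hands the job in; it is judged then, once.
Trained networks look in the newest picture that a camera, given by its name, has taken for a name from the list of things; names that differ only in an ending like _2 or _b are one class to them, and where a whole thing is asked for, a point or a joint stands for the part that bears it (a point fixed in the world has none). Each returns a list of dicts, best first, with "score" (0 to 1); they miss things now and then, are a little off and sometimes report something else, mostly with a low value. They report only what shows in the picture. A call takes as long as a camera call. They do not tell look-alikes from the thing itself.
- spotter.regions_of(target, camera): "region" (420x560 bool, what is visible of it) and "rect" ([centre column, centre row, width, height] in pixels, round what is visible of it).
The state is a dict: "time": time; "joint_pos": joint angles; "qd": joint speeds; "tau": joint torques, N m; "position": TCP position; "tcp_rot": TCP orientation; "wrist_force": force on the tool from outside, world axes, zero at the start; "ft_torque": the same for the moment, N m; "opening": finger opening in m; "grasp_force": force on a finger pad.
Only numpy, scipy, OpenCV 4.12 (cv2) and the standard library are available. Lean on these libraries where they do the work, as an engineer would, in place of code of your own. Each camera call takes 0.05 s, during which the arm holds its last target. There are 200 camera calls.

## Task

Set up the boot jig: take the stop blade that has the square window out of the wooden block and slide it edgewise down into the jig's slot until it sits on the slot's floor. Then take the lock rod from its cradle by its black grip and thread it through the near bushing, the blade's window and the far bushing until its tip sticks out about 15 mm on the far side, and finish still gripping the rod there, because the retaining clip has yet to be put on. Leave the windowless blade and the other things on the bench where they are.

Things in the scene. Friction and masses are not known exactly. Their poses are not given: they have to be found in the camera images.
- jig: White painted boot jig fixed to the bench: base plate 180 x 170 x 12 mm (x, y, z). In its middle a blade slot, open upward; at y = +45 and y = -45 mm a post, each topped by a square brass block with a through bore (the bushings). Origin: centre of the underside, on the bench; z up. The bore axis runs along the jig's y, 85 mm above the origin (x = 0). Post tops are 108 mm high, posts 50 mm wide (x) and 20 mm thick (y).
- slot_floor (a point): Centre of the floor of the jig's slot, 12 mm above the jig's underside. Slot 54 mm long (jig x) by 11 mm wide (jig y), walls 45 mm high with steel lips above that flare outward and end 54 mm above this floor.
- near_bushing (a point): Centre of the outer mouth of the near bushing, at jig y = +55 mm, 85 mm above the jig's underside: bore 14.5 mm, 20 mm long, 3 mm countersink on this mouth and on the matching +y mouth of the far bushing. The rod enters here, travelling along the jig's -y.
- far_bushing (a point): Centre of the outer mouth of the far bushing, at jig y = -55 mm, same bore and height; the rod's tip comes out here.
- blade: Steel stop blade with a square window, standing on edge in one of the two slots of the wooden block: 50 mm wide (x), 8 mm thick (y), 150 mm tall (z). Origin: centre of its lower edge. Window 24 x 24 mm, from 61 to 85 mm above the origin. The top 38 mm (112 to 150 mm up) is a black handle 14 mm thick (y), 50 mm wide, where it is gripped. About 0.25 kg. Seated in the jig, either way round, its window frames the bore axis.
- blank: A blade of the same size and handle but without window, in the other slot of the wooden block. Not wanted; leave it.
- stand: Fixed wooden block 150 x 60 x 45 mm (x, y, z) with two upward-open slots at x = +40 and -40 mm, 54 mm long (x), 12 mm wide (y), 35 mm deep, floor 10 mm above the bench. Origin: centre of the underside.
- rod: Lock rod: steel shaft 12 mm in diameter, 150 mm long, with a black block grip 40 mm long (y), 16 mm thick (x), 24 mm tall (z, from 15 mm below to 9 mm above the axis). Origin: on the shaft's axis at the middle of the grip. The shaft leaves the grip at y = -20 mm and points along the rod's -y. About 0.14 kg; the balance point lies about 73 mm from the origin towards the tip.
- rod_tip (a point): The rod's pointed end, on its axis, 170 mm from the rod's origin along -y; its last 6 mm taper from 12 to 6 mm.
- cradle: Fixed plywood cradle, base 60 x 130 x 12 mm, with two notched posts at y = -50 and y = +35 mm (40 mm wide, tops 63 mm high) in which the rod lies level along the cradle's y, its axis 55 mm above the bench, loosely in open notches. The grip overhangs beyond the cradle's +y end. Origin: centre of the underside.
- can: Closed can 74 mm in diameter, 120 mm high. Origin: centre of the underside. Leave it.
- mug: White mug 80 mm in diameter, 90 mm high. Origin: centre of the underside. Leave it.
- cork_block: Cork sanding block 110 x 65 x 35 mm lying on the bench. Origin: centre of the underside. Leave it.
- tape_center (a point): Centre of the underside of a grey roll of tape lying flat, 96 mm in diameter, 25 mm high. Leave it.
Things that resemble listed ones, but are neither listed nor needed, are in the scene too. Leave any green look-alike of the rod alone. Leave any orange or purple look-alike of the blade alone.

How it is judged:
On the way, in this order (a step that is already met when the one before it is completed fails the run):
1. the windowed blade stands in the jig's slot, on its floor, let go (horizontal distance between blade and slot_floor below 0.006 m and z of blade in the frame of slot_floor below 0.004 m and angle between blade's own z axis and vertical below 0.1 rad and contact force between the fingers and blade below 0.1 N), for 0.2 s.
2. the rod, held by the fingers, is through the near bushing (y of rod_tip in the frame of near_bushing below -0.022 m and x of rod_tip in the frame of near_bushing between -0.008 and 0.008 m and z of rod_tip in the frame of near_bushing between -0.008 and 0.008 m and angle between the y axis of rod and the y axis of jig, either way round below 0.15 rad and contact force between the fingers and rod above 5 N), for 0.05 s.
At the end, for the whole second after the job is handed in: Windowed blade on the slot floor (4 mm in height, 6 mm sideways, 0.1 rad upright); rod through near bushing, window and far bushing, tip at least 6 mm beyond the far mouth, in line (0.06 rad, 5 mm), at rest, and still gripped by the fingers (over 5 N) (horizontal distance between blade and slot_floor below 0.006 m and z of blade in the frame of slot_floor below 0.004 m and angle between blade's own z axis and vertical below 0.1 rad and y of rod_tip in the frame of far_bushing below -0.006 m and y of rod in the frame of near_bushing above 0.015 m and x of rod_tip in the frame of far_bushing between -0.005 and 0.005 m and z of rod_tip in the frame of far_bushing between -0.005 and 0.005 m and angle between the y axis of rod and the y axis of jig, either way round below 0.06 rad and linear speed of rod below 0.02 m/s and contact force between the fingers and rod above 5 N); the arm keeps its last pose, push and grip.
It fails at once if the windowless blade is taken or pushed out of its slot (distance of blank from where it was at the start of the episode above 0.02 m).
It fails at once if another thing on the bench is shoved or knocked over (distance of any of can, mug, cork_block, tape_center from where it was at the start of the episode above 0.03 m).
It also fails if it takes over 72 s, if anything falls off the work surface, if the arm or the gripper's body presses on something with over 40 N, if the wrist force passes 120 N, or if a joint passes its speed limit or range.

## Working session

There is one attempt and no reset: what is moved stays moved. The work goes in short steps, Python scripts to look and compute and a tool call to move; the robot and the scene stay as the last step left them, time stands still between calls to the robot, and variables do not carry over. Pictures are saved under pics/ and viewed, at most 10 in all, crops included, and the job is handed in when it is done.

Besides the shell and the picture viewer there is one more tool, called as name(argument=value, ...) on one line, values as JSON. servo_tool: Moves the arm, as the interface text tells. Its arguments: {"type":"object","properties":{"moves":{"type":"array","items":{"type":"number"}},"claw":{"type":"number"},"newtons":{"type":"number"}},"required":["moves"]}

```bash
mkdir -p pics; ls; python3 - <<'E'
from bench import sensors, viewer, spotter
import cv2,numpy as np
print(sensors.sense())
for n in ("scene","side","wrist"):
    p,d=viewer.snapshot(n); np.savez(f"pics/{n}0.npz",p=p,d=d); cv2.imwrite(f"pics/{n}0.png",p[:,:,::-1])
    print(n,{k:np.round(v,4).tolist() for k,v in viewer.calibration(n).items()})
a=[cv2.imread(f"pics/{n}0.png") for n in("scene","side")]
cv2.imwrite("pics/a.png",cv2.resize(np.vstack(a),(400,600)))
for c in("scene","side"):
  for t in("blade","rod","jig","stand","cradle","blank"):
    for r in spotter.regions_of(t,c)[:4]: print(c,t,round(r["score"],2),np.round(r["rect"]).tolist())
E
```

```text
pics
{'time': 0.0, 'joint_pos': array([ 9.71986049e-01,  3.42724821e-01,  1.52504938e+00, -1.55992765e-05,
        1.27539262e+00, -1.45986688e-01]), 'qd': array([-8.48531339e-05,  7.62746537e-04, -3.73257562e-04,  1.64145500e-03,
       -9.42863807e-04,  6.34823724e-04]), 'tau': array([ 6.54156902e-04, -4.33666384e+01, -2.46014374e+01, -1.28146980e-04,
        7.86605990e-03, -6.85848860e-06]), 'position': array([0.22943268, 0.47175283, 0.23061358]), 'tcp_rot': array([ 2.24480060e-01,  9.74478365e-01, -7.35849588e-04, -2.79432316e-04]), 'wrist_force': array([-0.28837842, -0.48616391,  0.06797086]), 'ft_torque': array([ 0.00319008, -0.01496117,  0.00831421]), 'grasp_force': 0.0, 'opening': 0.08519330890683353}
scene {'fov_y': 42.0798, 'cx': 278.81, 'cy': 204.3558, 'rvec': [2.413, 0.6408, -0.2191], 'tvec': [-0.4113, -0.2098, 1.6975]}
side {'fov_y': 53.2116, 'cx': 282.4538, 'cy': 211.5298, 'rvec': [2.12, -0.0333, 0.0158], 'tvec': [-0.5226, 0.0333, 1.4677]}
wrist {'fov_y': 65.7065, 'cx': 282.206, 'cy': 210.0024, 'hand_eye': [[0.0, -0.9612, -0.2759, 0.0709], [1.0, 0.0002, -0.0005, 0.0009
[... 341 characters left out ...]
0, 134.0, 28.0, 40.0]
scene jig 0.79 [296.0, 227.0, 88.0, 78.0]
scene jig 0.46 [211.0, 300.0, 67.0, 39.0]
scene stand 0.21 [299.0, 227.0, 92.0, 82.0]
scene cradle 0.57 [310.0, 148.0, 38.0, 42.0]
scene blank 0.88 [192.0, 278.0, 29.0, 38.0]
side blade 0.89 [294.0, 303.0, 20.0, 60.0]
side blade 0.81 [328.0, 294.0, 20.0, 57.0]
side blade 0.77 [293.0, 260.0, 19.0, 39.0]
side rod 0.64 [266.0, 176.0, 2.0, 24.0]
side rod 0.6 [234.0, 170.0, 41.0, 12.0]
side rod 0.56 [216.0, 253.0, 37.0, 36.0]
side jig 0.74 [299.0, 217.0, 59.0, 52.0]
side jig 0.26 [349.0, 267.0, 32.0, 51.0]
side stand 0.83 [279.0, 290.0, 53.0, 29.0]
side cradle 0.52 [269.0, 186.0, 15.0, 27.0]
side blank 0.87 [264.0, 265.0, 21.0, 43.0]
```

View pics/scene0.png

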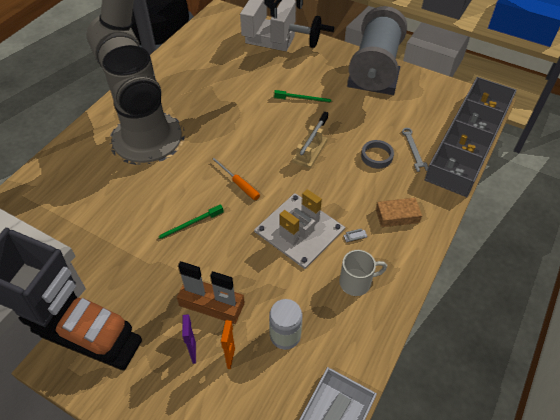

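View pics/side0.png

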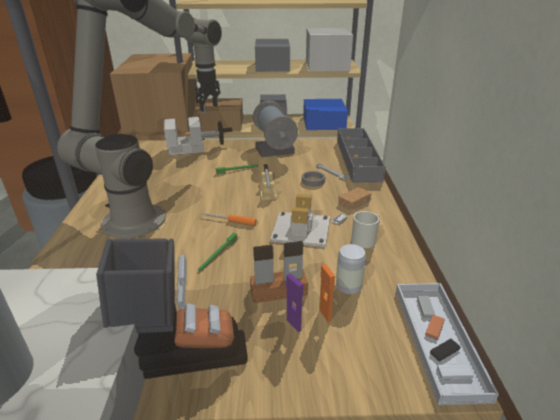

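Look-alikes for the blade: the two black-handled blades in the block, scene (190,272) and (222,284), plus the purple (190,338) and orange (228,345) ones, which are out. For the rod: the black-gripped one in the cradle at (315,135), against green ones at (192,221) and (302,97). Next I crop close on the block and measure positions.

```bash
cat > h.py <<'E'
import numpy as np,cv2
from scipy.spatial.transform import Rotation as R
from bench import sensors, viewer, spotter
def cloud(n,d,s=None):
    c=viewer.calibration(n); h,w=d.shape; f=h/2/np.tan(np.radians(c["fov_y"])/2)
    u,v=np.meshgrid(np.arange(w),np.arange(h)); x=(u-c["cx"])/f; y=(v-c["cy"])/f
    if n=="wrist":
        r=np.hypot(x,y)+1e-9; k=np.tan(r)/r; P=np.dstack([x*k*d,y*k*d,d])
        H=c["hand_eye"]; P=P@H[:3,:3].T+H[:3,3]
        return P@R.from_quat(s["tcp_rot"]).as_matrix().T+s["position"]
    M=cv2.Rodrigues(np.array(c["rvec"]))[0]
    return (np.dstack([x*d,y*d,d])-np.array(c["tvec"]).ravel())@M
def snap(n):
    s=sensors.sense(); p,d=viewer.snapshot(n); W=cloud(n,d,s); W[d<=0]=np.nan; return p,d,W,s
def rect(pts):
    (c,(a,b),t)=cv2.minAreaRect(pts[:,:2].astype(np.float32)*1000); return np.round(c,1),np.round((a,b),1),round(t,1)
def proj(n,P):
    c=viewer.calibration(n); f=210/np.tan(np.radians(c["fov_y"])/2)
    q=cv2.Rodrigues(np.array(c["rvec"]))[0]@P+np.array(c["tvec"]).ravel()
    return q[:2]/q[2]*f+[c["cx"],c["cy"]]
E
python3 - <<'E'
from h import *
W={};I={}
for n in("scene","side"):
    z=np.load(f"pics/{n}0.npz"); W[n]=cloud(n,z["d"]); I[n]=z["p"]
def at(n,u,v): return np.round(W[n][v,u],3)
for k,(n,u,v) in dict(h1=("scene",190,270),h2=("scene",222,282),jig=("scene",298,228),bush1=("scene",289,220),bush2=("scene",311,200),grip=("scene",323,118),tipend=("scene",303,152),cr=("scene",310,155),can=("scene",285,310),mug=("scene",357,262),pur=("scene",187,322),ora=("scene",228,325),g=("scene",215,211),tape=("scene",377,145)).items(): print(k,at(n,u,v))
n="scene"
def sub(u0,u1,v0,v1): return W[n][v0:v1,u0:u1].reshape(-1,3)
p=sub(245,350,185,275); 
q=p[(p[:,2]>.006)&(p[:,2]<.02)]; print("jigbase",rect(q))
q=p[(p[:,2]>.1)]; print("bush",rect(q))
p=sub(170,250,255,325); q=p[(p[:,2]>.036)&(p[:,2]<.05)]; print("stand",rect(q),len(q))
q=p[(p[:,2]>.13)]; print("handles",rect(q),q[:,2].max())
p=sub(285,340,100,172); q=p[(p[:,2]>.035)&(p[:,2]<.08)]; print("rod/cr",rect(q),len(q))
q=p[(p[:,2]>.008)]; print("cradle",rect(q))
A=[]
for n,(u,v) in dict(scene=(208,285),side=(280,275)).items():
    c=I[n][v-33:v+33,u-43:u+43,::-1]; A.append(cv2.resize(c,None,fx=4.5,fy=4.5,interpolation=2))
for n,(u,v) in dict(scene=(300,225),).items():
    c=I[n][v-33:v+33,u-43:u+43,::-1]; A.append(cv2.resize(c,None,fx=4.5,fy=4.5,interpolation=2))
for n,(u,v) in dict(scene=(315,138),).items():
    c=I[n][v-33:v+33,u-43:u+43,::-1]; A.append(cv2.resize(c,None,fx=4.5,fy=4.5,interpolation=2))
cv2.imwrite("pics/c1.png",np.vstack([np.hstack(A[:2]),np.hstack(A[2:])]))
E
```

```text
h1 [ 0.467 -0.391  0.154]
h2 [ 0.544 -0.378  0.148]
jig [ 0.596 -0.115  0.07 ]
bush1 [ 0.576 -0.128  0.106]
bush2 [ 0.594 -0.042  0.103]
grip [0.467 0.282 0.067]
tipend [0.477 0.135 0.059]
cr [0.491 0.154 0.036]
can [ 0.693 -0.355  0.12 ]
mug [ 0.765 -0.113  0.037]
pur [ 0.533 -0.495  0.148]
ora [ 0.612 -0.458  0.147]
g [ 0.359 -0.15   0.026]
tape [0.639 0.311 0.013]
jigbase (array([572.3, -75.1]), array([279.4, 294.1]), 31.9)
bush (array([ 732.4, -440.2]), array([101.7, 912.1]), 22.6)
stand (array([ 499.1, -379.2]), array([151.2,  63. ]), 10.8) 974
handles (array([ 696.3, -613.8]), array([117.7, 681.5]), 40.2) 1.2144576287591613
rod/cr (array([466.4, 223.1]), array([ 43. , 193.2]), 3.6) 452
cradle (array([ 673.8, -216.1]), array([ 126.7, 1371. ]), 25.1)
```

View pics/c1.png

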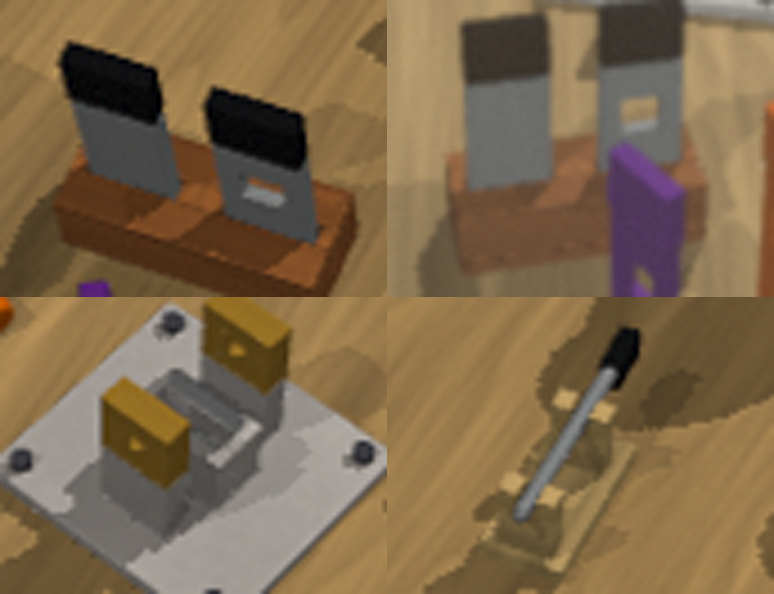

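The windowed blade is the one at scene (222,284), right-hand slot in the crop: its window shows the wood behind it. The blank is at (190,272) and the rod in its cradle at (315,135) with its grip at (324,118). I raise the arm and turn it, then go look from near.

servo_tool(moves=[0, 0, -0.0125, 9.5, 0, 0, -0.0125, 9.5, 0, 0, -0.0125, 9.5, 0, 0, -0.0125, 9.5, 0, 0, -0.0125, 9.5, 0, 0, -0.0125, 9.5, 0, 0, -0.0125, 9.5, 0, 0, -0.0125, 9.5], claw=0.085)

```text
time: 1.75
position: [0.2296, 0.4721, 0.3317]
tcp_rot: [0.779, 0.628, 0.0, -0.0]
wrist_force: [-0.4, -0.6, 0.6]
opening: 0.0852
grasp_force: 0.0
```

servo_tool(moves=[-0.0395, 0.046, 0, 0, -0.0395, 0.046, 0, 0, -0.0395, 0.046, 0, 0, -0.0395, 0.046, 0, 0, -0.0395, 0.046, 0, 0, -0.0395, 0.046, 0, 0, 0, 0, 0, 0, 0, 0, 0, 0])

```text
time: 2.75
position: [0.4504, 0.1833, 0.3312]
tcp_rot: [0.777, 0.629, -0.0, -0.0]
wrist_force: [0.5, 0.2, 0.2]
opening: 0.0846
grasp_force: 0.0
```

```bash
python3 - <<'E'
from h import *
p,d,W,s=snap("wrist"); print(s["position"],s["time"])
cv2.imwrite("pics/w1.png",p[:,:,::-1]); np.savez("pics/w1.npz",p=p,W=W)
for t in("rod","cradle","jig"):
  for r in spotter.regions_of(t,"wrist")[:3]:
    q=W[r["region"]]; q=q[np.isfinite(q[:,0])]; print(t,round(r["score"],2),np.round(r["rect"]).tolist(),np.round(np.median(q,0),3))
E
```

```text
[0.45036234 0.18332261 0.33121465] 2.75
rod 0.73 [178.0, 53.0, 107.0, 89.0] [0.323 0.386 0.018]
rod 0.6 [286.0, 142.0, 51.0, 138.0] [0.466 0.232 0.062]
rod 0.56 [269.0, 350.0, 5.0, 8.0] [ 0.362 -0.124  0.019]
cradle 0.97 [294.0, 156.0, 58.0, 99.0] [0.463 0.199 0.014]
jig 0.6 [387.0, 299.0, 107.0, 85.0] [ 0.539 -0.046  0.014]
```

View pics/w1.png

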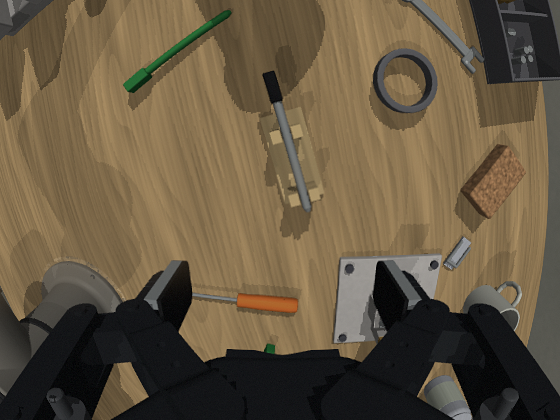

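The view shows the rod in its cradle from grip (272,85) to tip (307,208), green look-alike at (180,50), and the jig at (388,298) partly behind the finger. Next I look at the jig.

servo_tool(moves=[-0.042, 0.0425, 0, 0, -0.042, 0.0425, 0, 0, -0.042, 0.0425, 0, 0, -0.042, 0.0425, 0, 0, 0, 0, 0, 0, 0, 0, 0, 0])

```text
time: 3.7
position: [0.582, -0.0154, 0.3311]
tcp_rot: [0.777, 0.63, 0.0, -0.0]
wrist_force: [0.7, 1.0, 0.7]
opening: 0.0853
grasp_force: 0.0
```

```bash
python3 - <<'E'
from h import *
w=np.load("pics/w1.npz")["W"]
q=w[60:215,255:325].reshape(-1,3)
q=q[(q[:,2]>.045)&(abs(q[:,0]-.466)<.06)]
sh=q[(q[:,2]>.056)]
print("rod",rect(sh),sh[:,2].max(),len(sh))
for y in np.arange(.13,.32,.02):
    b=sh[abs(sh[:,1]-y)<.01]
    if len(b): print(round(y,2),len(b),np.round(np.percentile(b[:,0],[5,50,95]),4),np.round(np.median(b[:,2]),4))
p,d,W,s=snap("wrist"); print(s["position"],s["time"])
cv2.imwrite("pics/w2.png",p[:,:,::-1]); np.savez("pics/w2.npz",p=p,W=W)
m=(abs(W[...,0]-.588)<.13)&(abs(W[...,1]+.085)<.13)
g=p.astype(int); white=(g.min(2)>110)&(g.max(2)-g.min(2)<40)
base=W[m&(W[...,2]>.006)&(W[...,2]<.018)&white]; print("base",rect(base),len(base))
b=W[m&(W[...,2]>.1)&(W[...,2]<.115)]; print("tops",rect(b),len(b), np.median(b[:,2]))
for sgn in(0,1):
    k=b[(b[:,1]>-.085)==sgn]; print(rect(k),len(k))
l=W[m&(W[...,2]>.055)&(W[...,2]<.072)&(abs(W[...,1]+.085)<.03)]; print("lips",rect(l),len(l))
cv2.imwrite("pics/c2.png",cv2.resize(p[90:320,170:460,::-1],None,fx=2.6,fy=2.6,interpolation=2))
E
```

```text
rod (array([466. , 221.6]), array([ 40.2, 188.9]), 4.2) 0.06765926046095128 1981
0.13 72 [0.4602 0.472  0.4773] 0.0613
0.15 399 [0.4533 0.4714 0.4895] 0.0638
0.17 138 [0.4645 0.4699 0.4753] 0.0615
0.19 147 [0.4631 0.4685 0.4738] 0.0616
0.21 146 [0.4618 0.4671 0.4726] 0.0613
0.23 376 [0.4471 0.4647 0.4824] 0.0636
0.25 180 [0.4576 0.4647 0.4792] 0.0618
0.27 166 [0.4563 0.4623 0.4682] 0.062
0.29 205 [0.4537 0.4611 0.4684] 0.0653
0.31 152 [0.4529 0.46   0.4667] 0.0651
[ 0.58198218 -0.01538786  0.33114083] 3.7
base (array([599.5, -72.9]), array([183.5, 216.4]), 78.4) 8625
tops (array([580.5, -76.2]), array([110.6,  50. ]), 78.3) 1506 0.10953061881438023
(array([ 571. , -119.8]), array([21.5, 48.9]), 78.3) 713
(array([589.7, -31.9]), array([20.2, 50. ]), 78.2) 793
lips (array([579. , -83.6]), array([55.2, 70.2]), 79.1) 1341
```

View pics/c2.png

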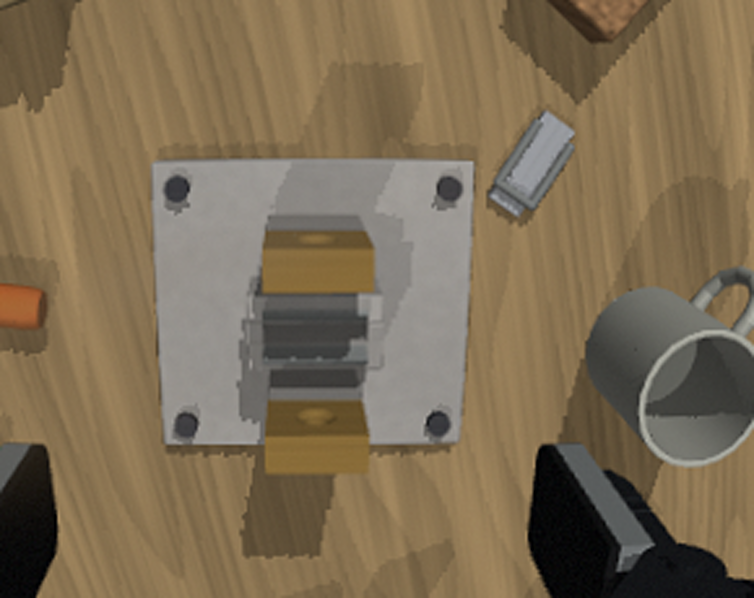

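The jig is centred near (0.5805, -0.076) with yaw -11.8°. The countersinks show on the +y faces, crop (318,240) and (318,415), so the near bushing is on the +y side, facing the cradle. Next I turn and go over the blade.

servo_tool(moves=[0, 0, 0, 8.5, 0, 0, 0, 8.5, 0, 0, 0, 8.5, 0, 0, 0, 8.5, 0, 0, 0, 8.5, 0, 0, 0, 8.5, 0, 0, 0, 8.5, 0, 0, 0, 8.5])

```text
time: 4.75
position: [0.5816, -0.0144, 0.3321]
tcp_rot: [0.996, 0.087, 0.0, -0.0]
wrist_force: [-0.6, -0.3, -0.8]
opening: 0.0851
grasp_force: 0.0
```

servo_tool(moves=[-0.0173, 0.0572, 0, 0, -0.0173, 0.0572, 0, 0, -0.0173, 0.0572, 0, 0, -0.0173, 0.0572, 0, 0, -0.0173, 0.0572, 0, 0, -0.0173, 0.0572, 0, 0, 0, 0, 0, 0, 0, 0, 0, 0])

```text
time: 5.75
position: [0.5404, -0.3708, 0.3316]
tcp_rot: [0.996, 0.088, 0.0, -0.0]
wrist_force: [1.3, 0.3, -0.3]
opening: 0.0851
grasp_force: 0.0
```

```bash
cat >> h.py <<'E'
def togo(xyz,yaw,s=None):
    """tool-frame shift and turn (deg) to reach xyz with tool y at world angle yaw (deg, mod 180)"""
    s=s or sensors.sense(); M=R.from_quat(s["tcp_rot"]).as_matrix()
    cur=np.degrees(np.arctan2(M[1,1],M[0,1])); t=-((yaw-cur+90)%180-90)
    print("yaw",round(cur,2),"shift mm",np.round(M.T@(np.array(xyz)-s["position"])*1000,1),"turn",round(t,2),"pos",np.round(s["position"],4),"tilt",np.round(M[:,2],3))
E
python3 - <<'E'
from h import *
p,d,W,s=snap("wrist")
m=(abs(W[...,0]-.54)<.06)&(abs(W[...,1]+.375)<.06)
b=W[m&(W[...,2]>.145)&(W[...,2]<.175)]; r=rect(b); print("top",r,len(b),np.median(b[:,2]))
m=(abs(W[...,0]-.46)<.05)&(abs(W[...,1]+.39)<.05)
b=W[m&(W[...,2]>.145)&(W[...,2]<.175)]; print("blank top",rect(b),len(b))
togo([r[0][0]/1000,r[0][1]/1000,.122],100.3)
cv2.imwrite("pics/w3.png",p[:,:,::-1])
E
```

```text
top (array([ 520.7, -374.6]), array([83.9, 13.5]), 10.5) 828 0.16129910249769347
blank top (array([ 460.2, -385.9]), array([51. , 13.2]), 10.2) 608
yaw -79.8 shift mm [-20.5   0.6 209.9] turn -0.1 pos [ 0.5407 -0.3704  0.3319] tilt [ 0.001  0.    -1.   ]
```

View pics/w3.png

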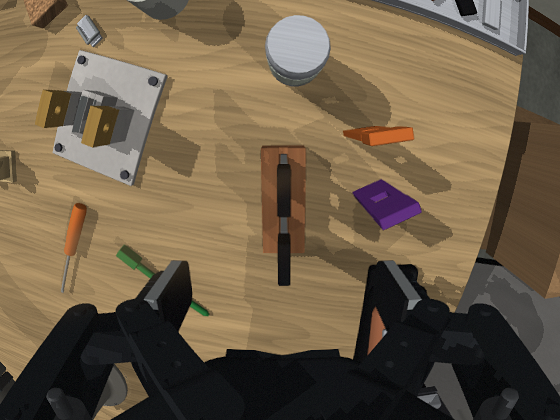

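The wrist view shows the windowed blade at (284,185) in the block and the blank at (284,258). The rect above merged the two, so I isolate the windowed one.

```bash
python3 - <<'E'
from h import *
p,d,W,s=snap("wrist")
dark=p.max(2)<70
m=dark&(W[...,0]>.5)&(W[...,0]<.58)&(abs(W[...,1]+.372)<.04)&(W[...,2]>.15)&(W[...,2]<.175)
b=W[m]; r=rect(b); print(r,len(b))
a=np.radians(10.3); u=b[:,0]*np.cos(a)+b[:,1]*np.sin(a); v=-b[:,0]*np.sin(a)+b[:,1]*np.cos(a)
print(np.percentile(u,[0,1,99,100]),np.percentile(v,[0,1,99,100]))
U=(u.min()+u.max())/2;V=(v.min()+v.max())/2; c=[U*np.cos(a)-V*np.sin(a),U*np.sin(a)+V*np.cos(a)]; print(c)
togo([*c,.122],100.3,s)
E
```

```text
(array([ 537.5, -371.7]), array([49.7, 13.8]), 10.6) 685
[0.43755759 0.43775607 0.48704918 0.48720924] [-0.4687659  -0.46872644 -0.45488842 -0.45484543]
[np.float64(0.5375040014769975), np.float64(-0.3716885058163234)]
yaw -79.8 shift mm [ -3.5   0.7 209.9] turn -0.1 pos [ 0.5407 -0.3704  0.3319] tilt [ 0.001  0.    -1.   ]
```

servo_tool(moves=[-0.0035, 0.0007, 0.05, 0, 0, 0, 0.05, 0, 0, 0, 0.05, 0, 0, 0, 0.045, 0, 0, 0, 0.015, 0, 0, 0, 0, 0])

```text
time: 6.6
position: [0.5372, -0.3729, 0.1217]
tcp_rot: [0.996, 0.088, 0.0, -0.0]
wrist_force: [0.2, -0.8, 0.9]
opening: 0.0847
grasp_force: 0.0
```

servo_tool(moves=[0, 0, 0, 0, 0, 0, 0, 0, 0, 0, 0, 0, 0, 0, 0, 0, 0, 0, 0, 0, 0, 0, 0, 0], claw=0.0, newtons=70)

```text
time: 7.35
position: [0.5368, -0.3739, 0.1219]
tcp_rot: [0.996, 0.088, 0.0, 0.0]
wrist_force: [-0.5, 0.7, 4.8]
opening: 0.0133
grasp_force: 69.2
```

servo_tool(moves=[0, 0, -0.01, 0, 0, 0, -0.03, 0, 0, 0, -0.04, 0, 0, 0, -0.04, 0, 0, 0, -0.03, 0, 0, 0, 0, 0])

```text
time: 8.1
position: [0.5373, -0.3744, 0.2737]
tcp_rot: [0.996, 0.088, 0.002, 0.002]
wrist_force: [0.2, 0.6, -2.8]
opening: 0.0132
grasp_force: 68.5
```

```bash
python3 - <<'E'
from h import *
s=sensors.sense(); print(s["opening"],s["wrist_force"],s["grasp_force"])
togo([.5805,-.0762,.27],78.2,s)
E
```

```text
0.01323760594232884 [ 0.17164856  0.63676896 -2.84565775] 68.45018863677979
yaw -79.94 shift mm [  94.6 -286.1    2.9] turn 21.86 pos [ 0.5373 -0.3744  0.2737] tilt [ 0.004 -0.003 -1.   ]
```

servo_tool(moves=[0.0157, -0.0477, 0, 0, 0.0157, -0.0477, 0, 0, 0.0158, -0.0477, 0, 0, 0.0158, -0.0477, 0, 0, 0.0158, -0.0477, 0, 0, 0.0158, -0.0476, 0, 0, 0, 0, 0, 10.7, 0, 0, 0, 10.7])

```text
time: 9.1
position: [0.579, -0.0744, 0.2689]
tcp_rot: [0.995, -0.101, -0.002, -0.0]
wrist_force: [0.4, -0.5, -1.5]
opening: 0.0134
grasp_force: 69.3
```

```bash
python3 - <<'E'
from h import *
p,d,W,s=snap("side")
togo([.5805,-.0762,.27],78.2)
# blade visible? steel pts below fingers
m=(abs(W[...,0]-.58)<.05)&(abs(W[...,1]+.08)<.05)&(W[...,2]>.15)&(W[...,2]<.25)
b=W[m]; print(len(b))
for z in np.arange(.15,.25,.01):
    k=b[abs(b[:,2]-z)<.005]
    if len(k)>3: print(round(z,2),len(k),rect(k), np.round(np.median(k,0),4))
c=p[130:290,200:400]; cv2.imwrite("pics/s4.png",cv2.resize(c[:,:,::-1],None,fx=3.7,fy=3.7,interpolation=2))
E
```

```text
yaw -102.06 shift mm [ 1.8  1.1 -1.1] turn -0.26 pos [ 0.579  -0.0748  0.2689] tilt [-0.004  0.001 -1.   ]
378
0.16 31 (array([581.3, -76.8]), array([ 8.3, 48.2]), 79.6) [ 0.5832 -0.076   0.1631]
0.17 38 (array([580.8, -77.3]), array([ 9. , 48.5]), 77.3) [ 0.5826 -0.0773  0.1704]
0.18 48 (array([580.6, -77.8]), array([11.5, 48.4]), 79.8) [ 0.5778 -0.077   0.1802]
0.19 40 (array([580.6, -78.1]), array([10.6, 47.5]), 83.7) [ 0.582  -0.0767  0.1898]
0.2 49 (array([582.7, -77.9]), array([51. , 15.2]), 2.4) [ 0.5819 -0.0769  0.1994]
0.21 51 (array([581.5, -77.5]), array([11.5, 49.9]), 79.7) [ 0.5818 -0.077   0.2104]
0.22 43 (array([582. , -76.2]), array([12.1, 49.9]), 77.5) [ 0.5816 -0.077   0.2193]
0.23 30 (array([581.7, -77. ]), array([12. , 50.9]), 76.2) [ 0.5951 -0.0783  0.2306]
0.24 27 (array([582.7, -78.6]), array([10.6, 46.3]), 83.8) [ 0.5875 -0.0766  0.2409]
```

View pics/s4.png

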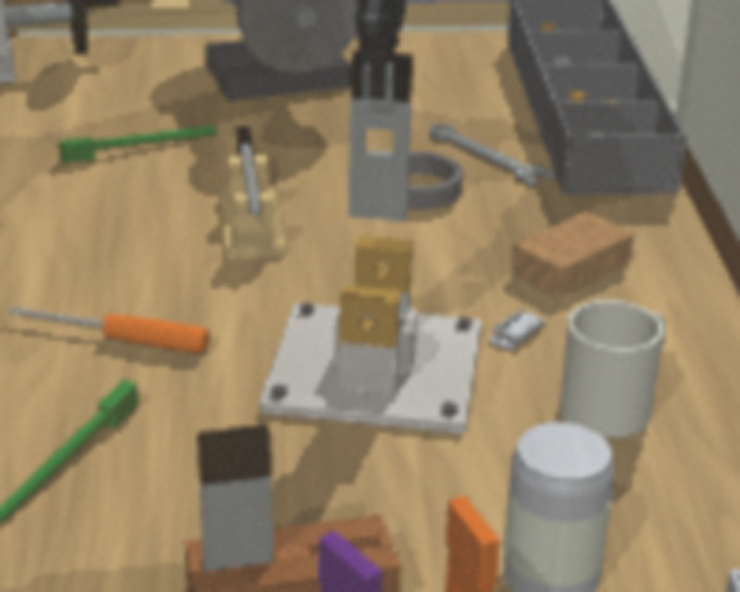

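The picture shows the windowed blade held upright above the jig at (380,150), the blank still in the block at (235,500), and no disturbance. Next I lower it to just above the lips.

servo_tool(moves=[0.0006, 0.0011, 0.025, -0.3, 0, 0, 0.03, 0, 0, 0, 0.025, 0, 0, 0, 0.005, 0, 0, 0, 0, 0, 0, 0, 0, 0])

```text
time: 9.9
position: [0.5807, -0.0769, 0.1873]
tcp_rot: [0.995, -0.096, 0.001, 0.0]
wrist_force: [-0.8, -0.3, -1.5]
opening: 0.0136
grasp_force: 69.3
```

servo_tool(moves=[0, 0, 0.006, 0, 0, 0, 0.006, 0, 0, 0, 0.006, 0, 0, 0, 0.006, 0, 0, 0, 0, 0])

```text
time: 10.52
position: [0.5798, -0.0766, 0.1616]
tcp_rot: [0.995, -0.096, -0.001, -0.0]
wrist_force: [-0.5, -0.9, -1.2]
opening: 0.0133
grasp_force: 69.3
```

servo_tool(moves=[0, 0, 0.007, 0.6, 0, 0, 0.007, 0, 0, 0, 0.007, 0, 0, 0, 0.006, 0, 0, 0, 0.004, 0, 0, 0, 0, 0])

```text
time: 11.28
position: [0.58, -0.0767, 0.1309]
tcp_rot: [0.995, -0.101, -0.0, -0.0]
wrist_force: [-0.3, -0.2, -1.5]
opening: 0.0132
grasp_force: 69.3
```

servo_tool(moves=[0, 0, 0.002, 0, 0, 0, 0.002, 0, 0, 0, 0.001, 0, 0, 0, 0, 0])

```text
time: 11.78
position: [0.5801, -0.0767, 0.1262]
tcp_rot: [0.995, -0.101, -0.0, -0.0]
wrist_force: [-0.5, -0.2, -2.7]
opening: 0.0133
grasp_force: 69.3
```

servo_tool(moves=[0, 0, 0.001, 0, 0, 0, 0.001, 0, 0, 0, 0.001, 0, 0, 0, 0, 0])

```text
time: 12.28
position: [0.5803, -0.0768, 0.1239]
tcp_rot: [0.995, -0.101, 0.0, 0.0]
wrist_force: [-1.4, 0.5, 3.0]
opening: 0.0131
grasp_force: 70.2
```

Contact with the floor, so I let go and rise.

servo_tool(moves=[0, 0, 0, 0, 0, 0, 0, 0, 0, 0, 0, 0, 0, 0, 0, 0, 0, 0, 0, 0, 0, 0, 0, 0], claw=0.06)

```text
time: 13.02
position: [0.5802, -0.0767, 0.1233]
tcp_rot: [0.995, -0.101, 0.0, -0.0]
wrist_force: [-0.4, -1.0, 0.6]
opening: 0.06
grasp_force: 0.0
```

servo_tool(moves=[0, 0, -0.01, 0, 0, 0, -0.03, 0, 0, 0, -0.05, 0, 0, 0, -0.06, 0, 0, 0, -0.05, 0, 0, 0, 0, 0])

```text
time: 13.78
position: [0.5816, -0.0771, 0.329]
tcp_rot: [0.995, -0.101, 0.005, 0.001]
wrist_force: [-0.6, 0.4, -0.6]
opening: 0.06
grasp_force: 0.0
```

```bash
python3 - <<'E'
from h import *
p,d,W,s=snap("wrist")
dark=p.max(2)<75
m=dark&(abs(W[...,0]-.58)<.05)&(abs(W[...,1]+.076)<.05)&(W[...,2]>.145)&(W[...,2]<.18)
b=W[m]; print("blade top",rect(b),len(b),np.median(b[:,2]))
m=(abs(W[...,0]-.58)<.07)&(abs(W[...,1]+.076)<.07)&(W[...,2]>.1)&(W[...,2]<.115)&(p[...,0]>p[...,2].astype(int)+40)
b=W[m]; 
for sg in(0,1): k=b[(b[:,1]>-.076)==sg]; print(rect(k),len(k),np.median(k[:,2]))
togo([.463,.28,.27],-1.5+176-180,s)
E
```

```text
blade top (array([581.8, -76. ]), array([13.9, 48.9]), 78.3) 730 0.1634494162551423
(array([ 571.4, -119.9]), array([20.2, 49.5]), 79.6) 748 0.10954248470916461
(array([589.7, -31.9]), array([20.3, 49.4]), 78.7) 755 0.10957409963017722
yaw -101.64 shift mm [-188.8 -325.8   56.9] turn 83.86 pos [ 0.5816 -0.0771  0.329 ] tilt [ 0.01  -0.003 -1.   ]
```

The blade is seated: its top reads 0.163 m, and its centre is within 2 mm of the post midpoint. On to the rod.

servo_tool(moves=[-0.0276, -0.0487, 0, 0, -0.0276, -0.0487, 0, 0, -0.0276, -0.0487, 0, 0, -0.0276, -0.0487, 0, 0, -0.0276, -0.0487, 0, 0, -0.0276, -0.0487, 0, 0, -0.0276, -0.0487, 0, 0, 0, 0, 0, -10.6])

```text
time: 14.82
position: [0.4574, 0.2993, 0.3217]
tcp_rot: [1.0, -0.005, -0.002, 0.0]
wrist_force: [-0.4, 0.3, -0.7]
opening: 0.0602
grasp_force: 0.0
```

servo_tool(moves=[0, 0, 0, -10.6, 0, 0, 0, -10.6, 0, 0, 0, -10.6, 0, 0, 0, -10.6, 0, 0, 0, -10.6, 0, 0, 0, -10.6, 0, 0, 0, -10.6, 0, 0, 0, -10.6])

```text
time: 15.82
position: [0.4591, 0.2959, 0.3218]
tcp_rot: [0.743, 0.67, -0.001, -0.0]
wrist_force: [-0.1, 0.6, 0.1]
opening: 0.0599
grasp_force: 0.0
```

servo_tool(moves=[0, 0, 0.05, -10.6, 0, 0, 0.05, 0, 0, 0, 0, 0, 0, 0, 0, 0])

```text
time: 16.32
position: [0.4604, 0.2964, 0.2246]
tcp_rot: [0.68, 0.733, 0.001, 0.0]
wrist_force: [0.4, 0.2, 1.3]
opening: 0.06
grasp_force: 0.0
```

```bash
python3 - <<'E'
from h import *
p,d,W,s=snap("wrist"); print(s["joint_pos"].round(2))
cv2.imwrite("pics/w5.png",p[:,:,::-1])
dark=p.max(2)<75
m=dark&(abs(W[...,0]-.463)<.04)&(W[...,1]>.25)&(W[...,1]<.34)&(W[...,2]>.055)&(W[...,2]<.075)
b=W[m]; g=rect(b); print("grip",g,len(b),np.median(b[:,2]))
m=(abs(W[...,0]-.468)<.03)&(W[...,1]>.1)&(W[...,1]<.27)&(W[...,2]>.055)&(W[...,2]<.075)
q=W[m]; c=np.array([np.r_[np.median(q[abs(q[:,1]-y)<.005],0)] for y in(.17,.18,.19,.2,.21,.25,.26)]); print(c.round(4))
f=np.polyfit(c[:,1],c[:,0],1); yaw=np.degrees(np.arctan(-f[0])); print("yaw",yaw)
togo([g[0][0]/1000,g[0][1]/1000,.033],yaw,s)
E
```

```text
[0.43 0.39 1.47 0.   1.28 0.36]
grip (array([461.8, 283.5]), array([15.4, 65.7]), 4.2) 685 0.06533765387678839
[[0.4694 0.17   0.0616]
 [0.4688 0.1797 0.0616]
 [0.4682 0.1904 0.0615]
 [0.468  0.2    0.0614]
 [0.4668 0.2102 0.0614]
 [0.4638 0.2501 0.0614]
 [0.4629 0.2599 0.0614]]
yaw 4.1519945037818
yaw 4.34 shift mm [-13.1   0.2 191.6] turn 0.19 pos [0.4604 0.2964 0.2246] tilt [ 0.001  0.001 -1.   ]
```

View pics/w5.png

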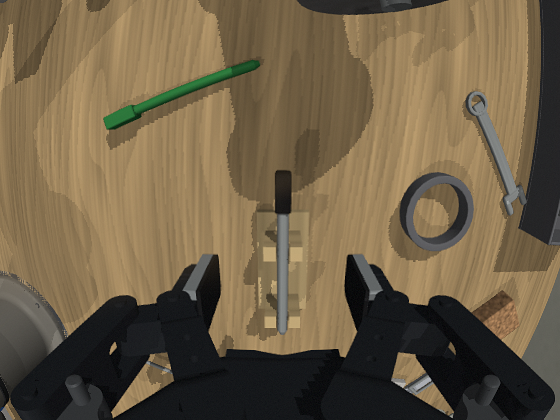

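The grip at (283,190) sits centred between the fingers, with the tip at (283,330). I descend and grip.

servo_tool(moves=[0, 0, 0.05, 0.2, 0, 0, 0.05, 0, 0, 0, 0.05, 0, 0, 0, 0.03, 0, 0, 0, 0.011, 0, 0, 0, 0, 0])

```text
time: 17.12
position: [0.4607, 0.2966, 0.0334]
tcp_rot: [0.681, 0.732, 0.001, 0.0]
wrist_force: [-0.1, -0.3, 0.6]
opening: 0.0603
grasp_force: 0.0
```

servo_tool(moves=[0, 0, 0, 0, 0, 0, 0, 0, 0, 0, 0, 0, 0, 0, 0, 0, 0, 0, 0, 0, 0, 0, 0, 0], claw=0.0, newtons=90)

```text
time: 17.88
position: [0.4602, 0.2964, 0.0332]
tcp_rot: [0.681, 0.732, 0.001, 0.0]
wrist_force: [-0.5, -0.5, 7.0]
opening: 0.0146
grasp_force: 88.6
```

servo_tool(moves=[0, 0, -0.005, 0, 0, 0, -0.015, 0, 0, 0, -0.03, 0, 0, 0, -0.04, 0, 0, 0, -0.01, 0, 0, 0, 0, 0, 0, 0, 0, 0])

```text
time: 18.75
position: [0.4589, 0.2958, 0.131]
tcp_rot: [0.681, 0.732, -0.001, -0.001]
wrist_force: [-0.1, -0.5, -0.9]
opening: 0.0144
grasp_force: 88.1
```

```bash
python3 - <<'E'
from h import *
print(sensors.sense()["ft_torque"])
p,d,W,s=snap("wrist"); np.savez("pics/w6.npz",p=p,W=W); cv2.imwrite("pics/w6.png",p[:,:,::-1])
m=(abs(W[...,0]-.468)<.04)&(W[...,1]>.1)&(W[...,1]<.27)&(W[...,2]>.1)&(W[...,2]<.18)
q=W[m]; print(len(q))
for y in np.arange(.11,.27,.01):
    k=q[abs(q[:,1]-y)<.004]
    if len(k)>5: print(round(y,2),len(k),np.median(k,0).round(4))
p,d,W,s=snap("side")
m=(abs(W[...,0]-.468)<.04)&(W[...,1]>.1)&(W[...,1]<.27)&(W[...,2]>.1)&(W[...,2]<.18)
q=W[m]; print(len(q)); print(q[np.argsort(q[:,1])][::6].round(3))
togo([.58,-.076,.15],-11.75,s)
E
```

```text
[9.37984052e-02 5.51944367e-02 1.42119066e-05]
212
0.27 173 [0.4607 0.2678 0.1588]
57
[[0.472 0.122 0.162]
 [0.479 0.131 0.158]
 [0.468 0.141 0.158]
 [0.468 0.155 0.159]
 [0.475 0.173 0.159]
 [0.468 0.188 0.161]
 [0.471 0.205 0.161]
 [0.464 0.227 0.16 ]
 [0.464 0.241 0.158]
 [0.464 0.264 0.16 ]]
yaw 4.15 shift mm [-379.6   93.8  -19. ] turn 15.9 pos [0.4589 0.2958 0.1309] tilt [-0.003 -0.001 -1.   ]
```

servo_tool(moves=[-0.0268, 0.0328, 0, 0, -0.0268, 0.0328, 0, 0, -0.0268, 0.0328, 0, 0, -0.0268, 0.0328, 0, 0, -0.0268, 0.0328, 0, 0, 0, 0, 0, 8, 0, 0, 0, 7.9, 0, 0, 0, 0])

```text
time: 19.85
position: [0.6326, 0.1742, 0.131]
tcp_rot: [0.775, 0.631, -0.001, -0.001]
wrist_force: [0.0, 0.5, -1.2]
opening: 0.0151
grasp_force: 88.3
```

```bash
cat >> h.py <<'E'
C=np.array([.5805,-.0759]); A=np.array([np.sin(np.radians(11.75)),np.cos(np.radians(11.75))])
def jigto(jy,z,s=None): togo([*(C+A*jy),z],-11.75,s)
E
python3 - <<'E'
from h import *
jigto(.255,.0632)
E
```

```text
yaw -11.69 shift mm [-0.4  0.  67.8] turn 0.06 pos [0.6326 0.1742 0.131 ] tilt [-0.002 -0.    -1.   ]
```

Aligned. I lower to bore height and check the rod line against the bore from the fixed cameras.

servo_tool(moves=[0, 0, 0.03, 0, 0, 0, 0.03, 0, 0, 0, 0.0078, 0, 0, 0, 0, 0, 0, 0, 0, 0])

```text
time: 20.48
position: [0.6339, 0.1746, 0.0659]
tcp_rot: [0.775, 0.631, 0.001, 0.001]
wrist_force: [-0.3, -0.2, -1.7]
opening: 0.0146
grasp_force: 88.2
```

```bash
python3 - <<'E'
from h import *
jigto(.255,.0632)
X=np.array([A[1],-A[0]])
T=[]
for n in("scene","side","wrist"):
    p,d,W,s=snap(n)
    jy=(W[...,:2]-C)@A; jx=(W[...,:2]-C)@X
    m=(abs(jx)<.025)&(jy>.062)&(jy<.235)&(W[...,2]>.065)&(W[...,2]<.11)
    print(n,m.sum())
    for a in np.arange(.07,.235,.02):
        k=m&(abs(jy-a)<.01)
        if k.sum()>2: print(round(a,2),k.sum(),"jx",np.round(np.percentile(jx[k],[5,50,95])*1000,1),"z",np.round(np.percentile(W[k][:,2],[5,50,95])*1000,1))
    print("tip jy",jy[m].min() if m.any() else None)
    T.append(cv2.resize(p[150:270,240:400] if n=="scene" else p[140:260,220:380],None,fx=4.5,fy=4.5,interpolation=2)) if n!="wrist" else 0
cv2.imwrite("pics/t7.png",T[0][:,:,::-1])
E
```

```text
yaw -11.7 shift mm [-1.1 -1.3  2.7] turn 0.05 pos [0.6339 0.1746 0.0659] tilt [ 0.002  0.    -1.   ]
scene 206
0.09 24 jx [-2.   3.3  7.4] z [84.9 91.  93.3]
0.11 27 jx [-2.1  3.7  7.3] z [88.  91.1 95. ]
0.13 29 jx [-1.9  4.8  6.9] z [86.2 91.8 96.1]
0.15 28 jx [-3.5  5.1  7.5] z [84.8 90.6 97.8]
0.17 25 jx [-1.8  4.   7.4] z [86.  92.  94.5]
0.19 25 jx [-3.9  3.4  7.4] z [87.6 91.2 95.3]
0.21 27 jx [-4.   4.5  7.8] z [86.4 91.7 96.9]
0.23 21 jx [-1.8  3.8  8.3] z [84.6 90.2 97.4]
tip jy 0.08430565335162149
side 41
0.15 8 jx [-0.5  5.1  8.8] z [91.6 93.5 97.5]
0.17 8 jx [-0.9  4.3  7.3] z [92.7 94.7 95.6]
0.19 7 jx [0.1 4.4 8.4] z [90.4 94.  96.7]
0.21 10 jx [-0.6  5.5  8.9] z [89.5 93.2 96.1]
0.23 7 jx [-1.3  3.2  7.2] z [94.  94.5 96.2]
tip jy 0.13935994026430207
wrist 377
0.23 377 jx [-4.6  0.8  6. ] z [90.7 93.7 95. ]
tip jy 0.22113269835689348
```

View pics/t7.png

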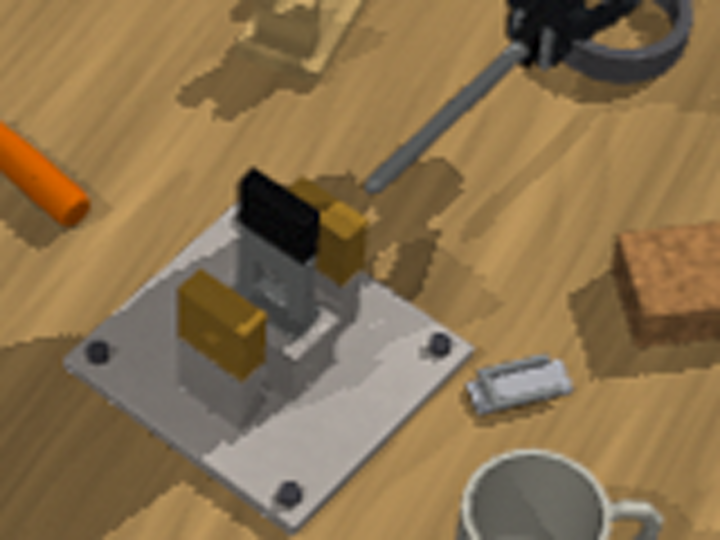

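The picture shows the rod at (440,120), tip at (370,185), level and in line with the near bushing at (345,235). The blade's handle is between the posts. I make a small correction first.

servo_tool(moves=[0, -0.0012, 0.0025, 0, 0, 0, 0, 0, 0, 0, 0, 0, 0, 0, 0, 0])

```text
time: 21.12
position: [0.6319, 0.1746, 0.062]
tcp_rot: [0.776, 0.631, 0.0, -0.0]
wrist_force: [-0.5, 1.2, -0.2]
opening: 0.0145
grasp_force: 88.2
```

```bash
python3 - <<'E'
from h import *
jigto(.255,.0632)
E
```

```text
yaw -11.74 shift mm [-0.7  0.7 -1.2] turn 0.01 pos [0.6319 0.1746 0.062 ] tilt [ 0.  0. -1.]
```

servo_tool(moves=[-0.012, 0.0006, -0.0011, 0, -0.012, 0, 0, 0, 0, 0, 0, 0, 0, 0, 0, 0, 0, 0, 0, 0])

```text
time: 21.75
position: [0.6276, 0.1512, 0.0631]
tcp_rot: [0.776, 0.631, 0.0, -0.0]
wrist_force: [0.2, 0.0, -0.7]
opening: 0.0145
grasp_force: 88.2
```

```bash
python3 - <<'E'
from h import *
jigto(.230,.0632)
E
```

```text
yaw -11.74 shift mm [-1.9  0.1 -0.1] turn 0.01 pos [0.6276 0.1512 0.0631] tilt [ 0.  0. -1.]
```

Pose is right. I thread it in small rows and watch the force.

servo_tool(moves=[-0.004, 0, 0, 0, -0.004, 0, 0, 0, -0.004, 0, 0, 0, -0.004, 0, 0, 0, 0, 0, 0, 0])

```text
time: 22.38
position: [0.6243, 0.135, 0.0631]
tcp_rot: [0.776, 0.631, 0.0, -0.0]
wrist_force: [0.4, -0.7, -1.3]
opening: 0.0147
grasp_force: 88.2
```

servo_tool(moves=[-0.005, 0, 0, 0, -0.005, 0, 0, 0, -0.005, 0, 0, 0, 0, 0, 0, 0])

```text
time: 22.88
position: [0.6212, 0.1202, 0.0631]
tcp_rot: [0.776, 0.631, 0.0, -0.0]
wrist_force: [-0.2, -0.1, -1.5]
opening: 0.0143
grasp_force: 88.2
```

servo_tool(moves=[-0.007, 0, 0, 0, -0.007, 0, 0, 0, -0.007, 0, 0, 0, -0.007, 0, 0, 0, -0.007, 0, 0, 0, -0.007, 0, 0, 0, -0.007, 0, 0, 0, 0, 0, 0, 0])

```text
time: 23.88
position: [0.6112, 0.0721, 0.0631]
tcp_rot: [0.776, 0.631, -0.0, -0.0]
wrist_force: [0.4, 0.4, 0.5]
opening: 0.0147
grasp_force: 88.2
```

```bash
python3 - <<'E'
from h import *
s=sensors.sense(); print(s["wrist_force"].round(1),s["ft_torque"].round(2))
jigto(.100,.0632,s)
p,d,W,s=snap("wrist")
dark=p.max(2)<75
m=dark&(abs(W[...,0]-.58)<.05)&(abs(W[...,1]+.076)<.05)&(W[...,2]>.145)&(W[...,2]<.18)
b=W[m]; print("blade top",rect(b),len(b),np.median(b[:,2]) if len(b) else 0)
E
```

```text
[0.4 0.4 0.5] [0.12 0.04 0.02]
yaw -11.78 shift mm [-51.2   0.1  -0.1] turn -0.03 pos [0.6112 0.0721 0.0631] tilt [-0.  0. -1.]
blade top (array([0., 0.]), array([0., 0.]), 0.0) 0 0
```

servo_tool(moves=[-0.005, 0, 0, 0, -0.005, 0, 0, 0, -0.005, 0, 0, 0, -0.005, 0, 0, 0, -0.005, 0, 0, 0, 0, 0, 0, 0])

```text
time: 24.68
position: [0.6061, 0.0478, 0.0631]
tcp_rot: [0.776, 0.631, -0.0, -0.0]
wrist_force: [0.6, -0.8, -1.2]
opening: 0.0147
grasp_force: 88.2
```

servo_tool(moves=[-0.006, 0, 0, 0, -0.006, 0, 0, 0, -0.006, 0, 0, 0, -0.006, 0, 0, 0, -0.002, 0, 0, 0, 0, 0, 0, 0, 0, 0, 0, 0, 0, 0, 0, 0])

```text
time: 25.68
position: [0.6009, 0.023, 0.0631]
tcp_rot: [0.776, 0.631, 0.0, -0.0]
wrist_force: [-0.8, -0.2, -0.0]
opening: 0.0148
grasp_force: 88.2
```

```bash
python3 - <<'E'
from h import *
s=sensors.sense(); print(s["wrist_force"].round(1),s["grasp_force"],s["opening"])
jigto(.100,.0632,s)
X=np.array([A[1],-A[0]])
for n in("scene","side"):
    p,d,W,s=snap(n)
    jy=(W[...,:2]-C)@A; jx=(W[...,:2]-C)@X
    m=(abs(jx)<.02)&(jy<-.06)&(jy>-.1)&(W[...,2]>.07)&(W[...,2]<.1)
    print(n,m.sum(),"tip jy",jy[m].min() if m.any() else None)
    t=(abs(jx)<.03)&(abs(jy)<.03)&(W[...,2]>.14)&(W[...,2]<.175)
    print("blade top",np.percentile(W[t][:,2],[50,98]).round(4),rect(W[t]))
    if n=="scene": cv2.imwrite("pics/f.png",cv2.resize(p[150:270,230:390,::-1],None,fx=4.5,fy=4.5,interpolation=2))
E
```

```text
[-0.8 -0.2 -0. ] 88.21037650108337 0.014816626946279039
yaw -11.73 shift mm [-0.9  0.2 -0.1] turn 0.02 pos [0.6009 0.023  0.0631] tilt [ 0.  0. -1.]
scene 18 tip jy -0.07097542108537366
blade top [0.1592 0.1654] (array([580.9, -77.4]), array([18.6, 52.5]), 78.5)
side 12 tip jy -0.06908388520964778
blade top [0.1562 0.1659] (array([584. , -78.5]), array([20.9, 49.2]), 79.9)
```

View pics/f.png

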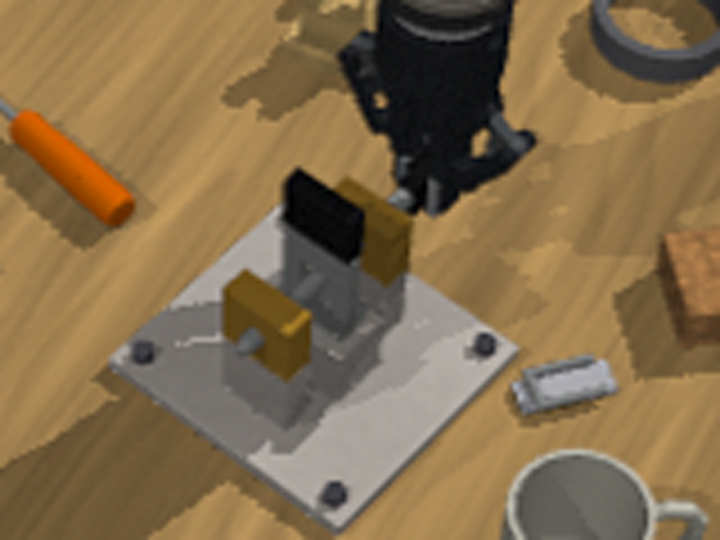

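The rod passes through the near bushing (375,230), the window (310,285) and the far bushing. Its tip shows at (245,345), about 15 mm out, and the grip still holds at 88 N.

```bash
python3 -c "
from bench import ticket; print(ticket.hand_in())"
```

```text
the job is handed in; nothing more can be done
None
```

The job is handed in, with no verdict returned: the windowed blade is seated in the jig and the rod runs through both bushings and the window, its tip about 15 mm out and still gripped at 88 N.

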